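Make up three prep kits on the steel shelf

ROBOT

A 6-joint arm with a two-finger parallel gripper is mounted at the origin on the work surface. World frame = base frame: x ahead of the robot, y to its left, z up, the work surface at z = 0. Lengths are in m, angles in degrees, forces in N, time in s.
With the tool pointing down it reaches from about 0.325 to 0.9 m from the base axis. Payload 6.1 kg.
Tool frame: the origin (TCP) lies between the finger pads; the fingertips stand 14 mm ahead of it and the grasp point (between the pads) lies 5 mm behind it (arm.tip_reach is the distance from the TCP to the fingertips, in m); z points along the fingers, y is the direction in which the jaws open and shut (so a half turn about z gives the same grasp; the last joint's range is limited). The gripper opens to 85 mm and grips with 20 to 120 N. Pads are 22 mm wide; open, the fingers measure 114 mm over their backs; the gripper's body (76 mm by 85 mm) begins 54 mm behind the grasp point. The pads swing forward as they close: fully open they stand 13 mm farther back than shut.
Start: joints at [-78.214, 12.628, 87.462, -0, 79.91, -7.225], TCP at [0.204, -0.591, 0.245] pointing down, gripper open.
Joint ranges: [-170.65, 170.65], [-52.31, 119.04], [5.05, 147.46], [-71.25, 251.25], [11.57, 151.72], [-153.62, 153.62]. Speed limits (degrees/s): [147.25, 147.25, 172.46, 180, 180, 180].

INTERFACE

Orientations are given as [roll, pitch, yaw] about the fixed x, y, z axes, in that order (R = Rz(yaw) Ry(pitch) Rx(roll)).
In Python, from bench import arm gives the robot as it stands.
- The arm moves only by the tool apply_moves, never from a script. Its argument "increments" is a list of rows, each a list of 6 numbers: the shift along the tool's x, y, z in cm, then the turn, a rotation vector about the tool's x, y, z in degrees. A call has 1 to 12 rows; each row is the pose to reach, as a shift and turn from the pose commanded when the call began, along the tool's axes at that moment; what a row does not reach only later rows make up. A row lasts 1/8 s, in which the tool goes at most 62.5 mm and 10.7 degrees, less where a joint would pass 70% of its speed; a pose out of reach is approached as far as the arm can. A call with a gripper value outside its range is refused whole. "gripper" is the opening in per cent of the stroke, from 0 (shut) to 100 (fully open), set as the call begins (left out, the last holds). The fingers move at their own pace and stop on an object; "newtons" is the grip in N (left out, the last holds). Time passes only in rows, so rows that repeat a pose let the fingers close. It gives the time, the measured TCP pose, the force and the opening at its end, in the units of the state.
- arm.observe(): the state, without advancing time (a new reading comes with each control period).
- arm.get_image(name): name is "scene" or "top" or "wrist"; returns a dict with "pixels" (420x560x3 uint8, red, green, blue), "intrinsics" (3x3 intrinsics, pixels), "cam_to_world" (4x4, takes a point from camera to world coordinates). Camera axes: x right, y down, z forward; pixel columns grow to the right and rows downward; lengths in m; the calibration is good to about 2 mm. The wrist camera is an equidistant fisheye: a pixel r from the principal point sees the ray r / f radians off the axis. A picture is of the moment at which its call begins. There is no depth.
- arm.finish_job(): hands the job in, once; it reports no verdict.
The state is a dict: "clock": time; "joints": joint angles; "dq": joint speeds; "joint_efforts": joint torques, N m; "ee_pos": TCP position; "tcp_rot": TCP orientation; "wrist_force": force on the tool from outside, world axes, zero at the start; "torque": the same for the moment, N m; "width": finger opening in m.
Only numpy, scipy, OpenCV 4.12 (cv2) and the standard library are available. Lean on these libraries where they do the work, as an engineer would, in place of code of your own. Each camera call takes 0.05 s, during which the arm holds its last target.

TASK

Make up the three prep kits: stand the granite pestle, thick end down, in the granite mortar; stand the wooden tamper upright in the middle of the glass bowl and the herb mill upright in the middle of the steel pan; then close the bowl and the pan, each with the green lid of its own shape, lying flat, square to the pan, and covering the whole mouth. Set things down rather than dropping them, and leave the amber jar and the metal cup where they stand.

Things in the scene. Friction and masses are not known exactly. Their poses are not given: they have to be found in the camera images.
- bowl: Clear glass bowl, round, 170 mm across the rim, 78 mm high, wall 4 mm, fixed. Its flat inner floor is 6 mm above the surface; inside it is about 100 mm wide at the floor, 148 mm at 40 mm up and 162 mm at the rim. Origin: centre of the underside, z up.
- pan: Rectangular stainless steel pan, 176 x 108 mm over its flat flange, 65 mm high, fixed; inside 158 x 90 mm, straight walls, floor 3 mm above the surface. Origin: centre of the underside; x along its long side, z up.
- mortar: Dark granite mortar, round, 112 mm across the rim, 70 mm high, fixed; the cavity is 84 mm wide at the rim and about 65 mm at its flat floor, which is 18 mm above the surface. Origin: centre of the underside, z up.
- tamper_c (a point): Wooden tamper, standing, 66 mm high, loose, about 70 g: foot 52 mm across (to 14 mm up), waist 25 mm across at 30 mm up, rounded grip 36 mm across from 44 to 58 mm up. Point: on its axis, 33 mm above its foot; z points up its axis.
- mill_c (a point): Small herb mill of white and clear plastic, standing, 56 mm high, loose, about 60 g: foot 48 mm across, clear part 42 mm across from 12 to 30 mm up, ribbed white cap 46 mm across from 30 to 52 mm up. Point: on its axis, 28 mm above its foot; z points up its axis.
- pestle_c (a point): Dark granite pestle, standing on its thick end, 110 mm high, loose, about 260 g: head 42 mm across up to 22 mm, shaft 27 to 32 mm across from 45 to 98 mm up. Point: on its axis, 55 mm above its foot; z points up its axis, away from the thick end.
- roundlid_grip (a point): Round green silicone lid, fairly stiff, lying flat, loose, about 160 g: disc 184 mm across and 6 mm thick with a round knob in the middle, 21 to 25 mm across, rising to 42 mm above the underside. Point: in the knob, 30 mm above the underside; z up.
- panlid_grip (a point): Rectangular green silicone lid, fairly stiff, lying flat, loose, about 170 g: plate 192 x 124 mm, 6 mm thick, with an upright bar in the middle 56 mm long, 18 mm wide, rising to 42 mm above the underside. Point: in the bar, 30 mm above the underside; x along the long side and along the bar, z up.
- jar_c (a point): Amber glass jar with a metal cap, 48 mm across, 85 mm high, loose; not part of any kit. Point: its centre, 42.5 mm up.
- cup_c (a point): Plain metal cup, 68 mm across the rim, 70 mm high, loose; not part of any kit. Point: on its axis, half-way up (35 mm).
Mind the look-alikes: they are no part of the job. Leave any black or blue look-alike of the part that bears roundlid_grip alone.

How it is judged (in metres and radians):
At the end, for the whole second after the job is handed in: Pestle thick end down in the mortar (leaning is fine); tamper and mill upright on the floor of bowl and pan, within 15 mm of the middle; each lid flat on its own vessel within 10 mm of centred, the rectangular one within 7 degrees of square; all at rest (horizontal distance between pestle_c and mortar below 0.04 m and z of pestle_c in the frame of mortar between 0.055 and 0.095 m and angle between pestle_c's own z axis and vertical below 0.8 rad and horizontal distance between tamper_c and bowl below 0.015 m and z of tamper_c in the frame of bowl between 0.034 and 0.045 m and angle between each of tamper_c, mill_c's own z axis and vertical below 0.12 rad and horizontal distance between mill_c and pan below 0.015 m and z of mill_c in the frame of pan between 0.026 and 0.037 m and horizontal distance between roundlid_grip and bowl below 0.01 m and z of roundlid_grip in the frame of bowl between 0.104 and 0.112 m and angle between each of roundlid_grip, panlid_grip's own z axis and vertical below 0.05 rad and horizontal distance between panlid_grip and pan below 0.01 m and z of panlid_grip in the frame of pan between 0.091 and 0.099 m and angle between the x axis of panlid_grip and the x axis of pan, either way round below 0.12 rad and linear speed of each of pestle, tamper, mill, roundlid, panlid below 0.01 m/s); the robot touches nothing.
It fails at once if the jar or the cup is pushed from its place (more than 30 mm) (distance of any of jar_c, cup_c from where it was at the start of the episode above 0.03 m).
It fails at once if a thing of the kits is dropped (falls freely by more than about 3 cm) ((linear speed of pestle above 0.8 m/s and contact force between pestle and the fingers below 0.05 N) or (linear speed of tamper above 0.8 m/s and contact force between tamper and the fingers below 0.05 N) or (linear speed of mill above 0.8 m/s and contact force between mill and the fingers below 0.05 N) or (linear speed of roundlid above 0.8 m/s and contact force between roundlid and the fingers below 0.05 N) or (linear speed of panlid above 0.8 m/s and contact force between panlid and the fingers below 0.05 N)).
It also fails if it takes over 136 s, if anything falls off the work surface, if the arm or the gripper's body presses on something with over 40 N, if the wrist force passes 120 N, or if a joint passes its speed limit or range.

## Working session

There is one attempt and no reset: what is moved stays moved. The work goes in short steps, Python scripts to look and compute and a tool call to move; the robot and the scene stay as the last step left them, time stands still between calls to the robot, and variables do not carry over. Pictures are saved under pics/ and viewed, and the job is handed in when it is done.

Besides the shell and the picture viewer there is one more tool, called after "Emit:" by a JSON object that holds its "op" and its "data", one argument or row to a line. apply_moves: Moves the arm, as the interface text tells. Its arguments: {"type":"object","properties":{"increments":{"type":"array","items":{"type":"array","items":{"type":"number"}}},"gripper":{"type":"number"},"newtons":{"type":"number"}},"required":["increments"]}

```bash
mkdir -p pics; python3 - <<'E'
from bench import arm
import cv2,numpy as np
for n in ["scene","top","wrist"]:
    d=arm.get_image(n); cv2.imwrite(f"pics/{n}0.png",d["pixels"][:,:,::-1])
    np.savez(f"{n}0.npz",**d)
    print(n,np.round(d["intrinsics"],1).tolist(),np.round(d["cam_to_world"],3).tolist())
print(arm.observe())
E
```

```text
scene [[511.3, 0.0, 285.9], [0.0, 511.3, 212.7], [0.0, 0.0, 1.0]] [[0.343, 0.65, -0.678, 1.499], [0.939, -0.248, 0.238, -0.535], [-0.013, -0.719, -0.695, 1.088], [0.0, 0.0, 0.0, 1.0]]
top [[464.9, 0.0, 287.1], [0.0, 464.9, 212.5], [0.0, 0.0, 1.0]] [[0.011, -0.981, 0.192, 0.217], [-1.0, -0.013, -0.004, -0.168], [0.006, -0.192, -0.981, 1.4], [0.0, 0.0, 0.0, 1.0]]
wrist [[325.2, 0.0, 282.1], [0.0, 325.2, 212.7], [0.0, 0.0, 1.0]] [[0.326, -0.906, -0.27, 0.27], [-0.945, -0.313, -0.091, -0.567], [-0.002, 0.285, -0.959, 0.373], [0.0, 0.0, 0.0, 1.0]]
{'clock': 0.15, 'joints': array([-7.82156216e+01,  1.26651418e+01,  8.75105716e+01,  1.29895430e-03,
        7.99105094e+01, -7.22445137e+00]), 'dq': array([ 0.06305645, -0.20947043, -0.37705894,  0.14375986, -0.02039557,
        0.06699411]), 'joint_efforts': array([ 2.80742352e-04, -4.97484791e+01, -3.89903069e+01, -3.08254448e-04,
        7.15991599e-03, -3.21536538e-05]), 'ee_pos': array([ 0.20348881, -0.59047769,  0.24444877]), 'tcp_rot': array([-1.79914623e+02, -1.21114523e-02,  1.90085922e+01]), 'wrist_force': array([ 0.68026882, -0.23408588, -0.18969185]), 'torque': array([ 0.00804176, -0.06762427, -0.04274008]), 'width': 0.08531396075953604}
```

View pics/scene0.png

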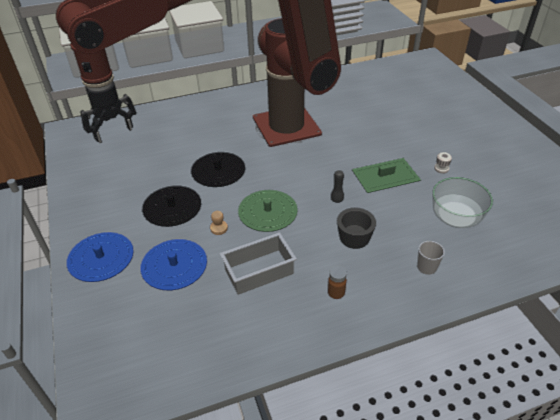

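View pics/top0.png

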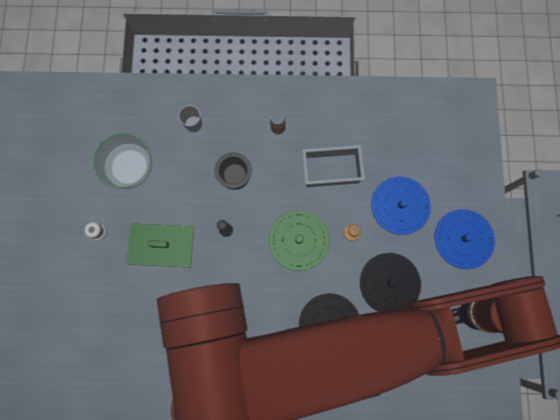

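View pics/wrist0.png

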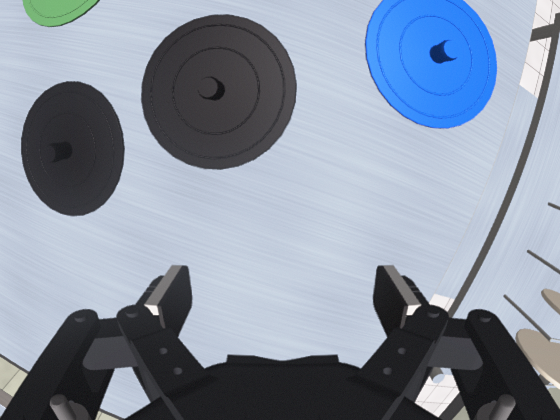

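```bash
cat > h.py <<'E'
import numpy as np,cv2
def load(n): return np.load(n+".npz")
def ray(d,u,v):
    K=d["intrinsics"];T=d["cam_to_world"]
    r=np.array([(u-K[0,2])/K[0,0],(v-K[1,2])/K[1,1],1.]); return T[:3,3],T[:3,:3]@r
def toplane(d,u,v,z):
    o,r=ray(d,u,v); return (o+r*(z-o[2])/r[2])
def proj(d,p):
    K=d["intrinsics"];T=d["cam_to_world"]; q=T[:3,:3].T@(np.array(p)-T[:3,3]); q=K@q; return q[:2]/q[2]
def cross(rs):
    A=np.zeros((3,3));b=np.zeros(3)
    for o,r in rs:
        r=r/np.linalg.norm(r);P=np.eye(3)-np.outer(r,r);A+=P;b+=P@o
    return np.linalg.solve(A,b)
E
python3 - <<'E'
from h import *
im=load("top0")["pixels"][:,:,::-1]; sc=load("scene0")["pixels"][:,:,::-1]
cv2.imwrite("pics/t_a.png",cv2.resize(im[90:290,70:270],None,fx=3,fy=3,interpolation=cv2.INTER_CUBIC))
cv2.imwrite("pics/t_b.png",cv2.resize(im[90:290,210:410],None,fx=3,fy=3,interpolation=cv2.INTER_CUBIC))
cv2.imwrite("pics/s_a.png",cv2.resize(sc[140:310,310:510],None,fx=3,fy=3,interpolation=cv2.INTER_CUBIC))
cv2.imwrite("pics/s_b.png",cv2.resize(sc[140:310,180:380],None,fx=3,fy=3,interpolation=cv2.INTER_CUBIC))
E
```

```text
(no output)
```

View pics/t_a.png

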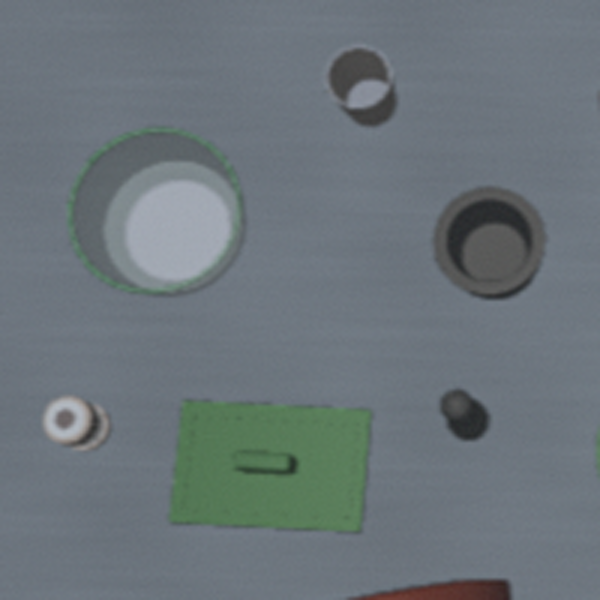

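View pics/t_b.png

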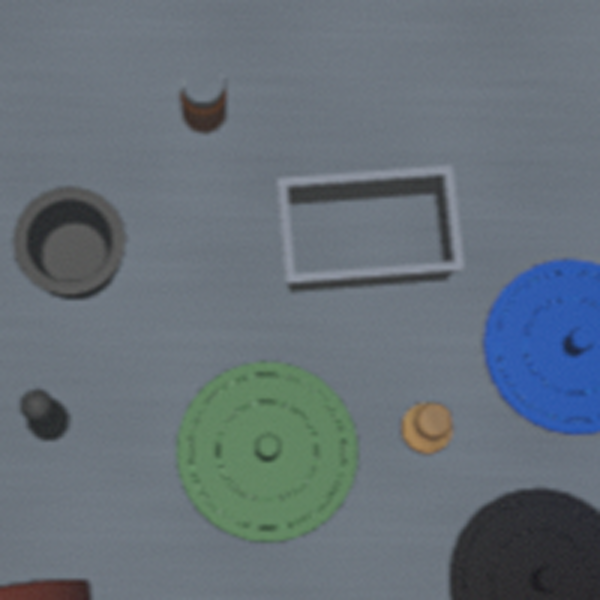

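View pics/s_a.png

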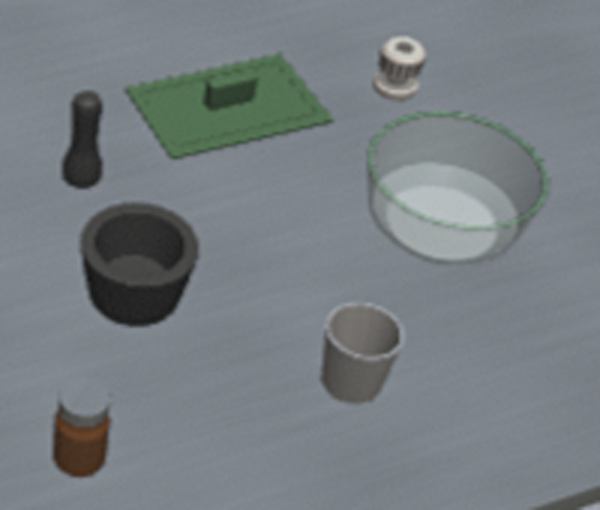

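View pics/s_b.png

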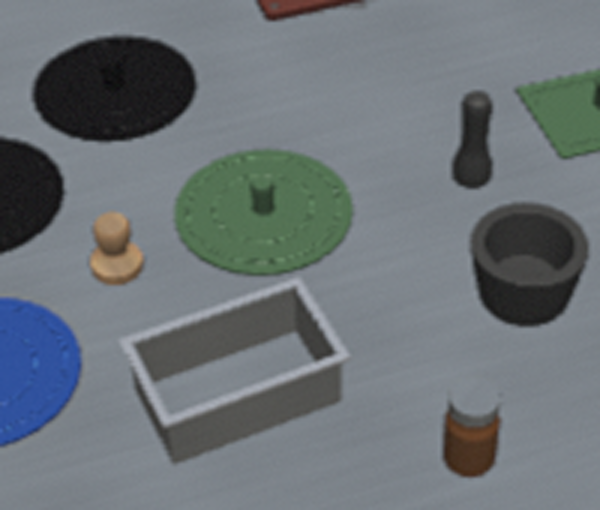

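```bash
cat > meas.py <<'E'
from h import *
from scipy.optimize import least_squares
def circ(P):
    f=lambda c:np.hypot(P[:,0]-c[0],P[:,1]-c[1])-c[2]
    s=least_squares(f,[*P.mean(0),.08],loss='soft_l1',f_scale=.003); return s.x, np.abs(f(s.x)).mean()
for n in ["top0","scene0"]:
    d=load(n); im=d["pixels"]; hsv=cv2.cvtColor(im,cv2.COLOR_RGB2HSV)
    g=cv2.inRange(hsv,(50,60,40),(75,255,255))
    k,lab,st,ce=cv2.connectedComponentsWithStats(g)
    for i in range(1,k):
        if st[i,4]<600: continue
        m=(lab==i).astype(np.uint8); c=max(cv2.findContours(m,0,1)[0],key=len)
        # fill
        m2=np.zeros_like(m);cv2.drawContours(m2,[c],-1,1,-1)
        P=np.array([toplane(d,u,v,.005)[:2] for u,v in c[:,0]])
        cc,res=circ(P)
        print(n,"green",st[i].tolist(),"circle",np.round(cc,4),round(res,4))
        r=cv2.minAreaRect((P*1000).astype(np.float32)); b=cv2.boxPoints(r); print("   rect",r)
    # bowl rim
    gm=cv2.inRange(hsv,(45,30,60),(80,255,255)); 
    x0,x1,y0,y1=(88,157,128,193) if n[0]=='t' else (425,497,172,222)
    ys,xs=np.nonzero(gm[y0:y1,x0:x1]); P=np.array([toplane(d,u+x0,v+y0,.077)[:2] for u,v in zip(xs,ys)])
    print(n,"bowl",len(P),circ(P))
E
python3 meas.py
python3 - <<'E'
from h import *
t=load("top0");s=load("scene0")
T=lambda x,y,a=70:(a+(x+.5)/3-.5,90+(y+.5)/3-.5)
S=lambda x,y,a=310:(a+(x+.5)/3-.5,140+(y+.5)/3-.5)
def two(n,a,b):print(n,np.round(cross([ray(t,*a),ray(s,*b)]),4), 'top alone')
two("mill top",T(66,419),S(404,46))
two("pestle top",T(457,402),S(88,103))
two("mortar rim",T(490,241),S(139,243))
two("tamper top",T(432,418,210),S(112,222,180))
two("lidknob",T(267,446,210),S(263,183,180))
two("bar top",T(262,459),S(232,86))
for x,y in[(279,179),(451,167),(463,268),(290,279)]:print("pan",np.round(toplane(t,*T(x,y,210),.065),4))
for x,y in[(122,343),(299,283),(349,355),(167,424)]:print("panS",np.round(toplane(s,*S(x,y,180),.065),4))
print("mill z56",toplane(t,*T(66,419),.056),toplane(s,*S(404,46),.056))
print("tamper z62",toplane(t,*T(433,419,210),.066))
print("tamper foot z14",toplane(t,*T(427,428,210),.010),toplane(s,*S(117,262,180),.01))
print("pestle z108",toplane(t,*T(457,402),.108),toplane(s,*S(88,103),.106))
print("mortar",toplane(t,*T(490,241),.07),toplane(s,*S(139,243),.07))
print("cup",toplane(t,*T(360,77),.07),toplane(s,*S(364,331),.07))
print("jar",toplane(t,*T(204,83,210),.08),toplane(s,*S(473,396,180),.085))
E
```

```text
top0 green [269, 211, 60, 59, 2754] circle [ 0.4058 -0.2094  0.0886] 0.0008
   rect ((406.478759765625, -209.08908081054688), (176.62464904785156, 178.5642852783203), 0.6848293542861938)
top0 green [127, 224, 66, 43, 2531] circle [0.3858 0.2083 0.0917] 0.0136
   rect ((385.7852478027344, 208.70364379882812), (189.46836853027344, 121.80391693115234), 87.82069396972656)
top0 bowl 289 (array([0.62905527, 0.31936232, 0.08283825]), np.float64(0.0014066328447827298))
scene0 green [353, 158, 67, 35, 1349] circle [0.3889 0.2057 0.0872] 0.0148
   rect ((388.73675537109375, 205.40536499023438), (188.60702514648438, 121.89563751220703), 87.79324340820312)
scene0 green [239, 190, 58, 41, 1849] circle [ 0.409  -0.2119  0.0881] 0.0009
   rect ((407.08050537109375, -211.43923950195312), (176.0279541015625, 177.67083740234375), 69.16727447509766)
scene0 bowl 234 (array([0.62889658, 0.31783945, 0.08265878]), np.float64(0.0017235428626815917))
mill top [0.4222 0.3955 0.0565] top alone
pestle top [0.4361 0.0103 0.1016] top alone
mortar rim [ 0.6039 -0.0113  0.0677] top alone
tamper top [ 0.4315 -0.3692
[... 184 characters left out ...]
6  0.065 ]
pan [ 0.5687 -0.2293  0.065 ]
panS [ 0.5868 -0.4016  0.065 ]
panS [ 0.5735 -0.2301  0.065 ]
panS [ 0.6713 -0.2182  0.065 ]
panS [ 0.6886 -0.3893  0.065 ]
mill z56 [0.4223892  0.39603289 0.056     ] [0.42168266 0.39559532 0.056     ]
tamper z62 [ 0.43035916 -0.36826919  0.066     ]
tamper foot z14 [ 0.43007884 -0.37048101  0.01      ] [ 0.43309274 -0.37180468  0.01      ]
pestle z108 [0.43512505 0.00975358 0.108     ] [0.44076216 0.00753408 0.106     ]
mortar [ 0.6033045 -0.0114162  0.07     ] [ 0.60593619 -0.01263583  0.07      ]
cup [0.77360788 0.12579798 0.07      ] [0.77605281 0.12476138 0.07      ]
jar [ 0.76677535 -0.14149173  0.08      ] [ 0.7667205  -0.14325588  0.085     ]
```

Emit:
{"op": "apply_moves", "data": {
  "increments": [
    [2, -0.9, 0, 0, 0, 2],
    [5, -2.4, 0.5, 0, 0, 4],
    [8.5, -4, 1, 0, 0, 6.5],
    [12, -5.6, 1.5, 0, 0, 9],
    [15.5, -7.3, 2, 0, 0, 11.5],
    [19, -9, 2.5, 0, 0, 14],
    [22.5, -10.6, 3, 0, 0, 16],
    [25.5, -12, 3.5, 0, 0, 18],
    [27.5, -13, 4, 0, 0, 19],
    [28.7, -13.5, 4.4, 0, 0, 19],
    [28.7, -13.5, 4.4, 0, 0, 19]
  ],
  "gripper": 100,
  "newtons": 30
}}

```text
clock: 1.52
ee_pos: [0.4311, -0.3692, 0.2008]
tcp_rot: [-180.0, 0.0, 0.1]
wrist_force: [-0.6, 0.3, 0.1]
width: 0.0853
```

```bash
python3 - <<'E'
from bench import arm
import cv2,numpy as np
d=arm.get_image("wrist"); cv2.imwrite(f"pics/wrist1.png",d["pixels"][:,:,::-1]); np.savez("wrist1.npz",**d)
s=arm.observe();print(s["ee_pos"],s["tcp_rot"],s["joints"],s["wrist_force"],s["clock"],d["cam_to_world"].round(3).tolist())
E
```

```text
[ 0.4307188  -0.3698706   0.20101276] [-1.79990192e+02  3.98791974e-02  5.47144141e-02] [-4.85981560e+01  6.89979603e+00  9.88173476e+01 -2.43661760e-02
  7.43165655e+01  4.13537266e+01] [-0.40002175 -0.26499248 -0.43967726] 1.575 [[0.002, -0.958, -0.286, 0.502], [-1.0, -0.002, 0.0, -0.369], [-0.001, 0.286, -0.958, 0.329], [0.0, 0.0, 0.0, 1.0]]
```

View pics/wrist1.png

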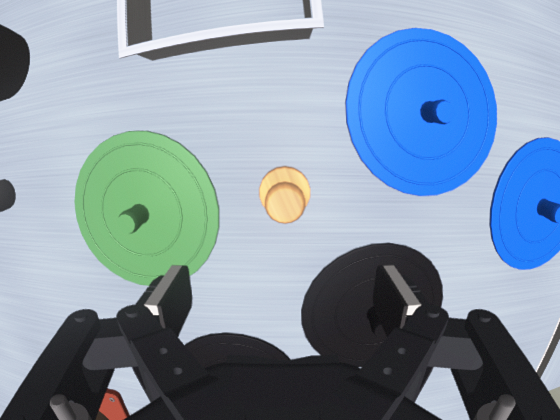

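```bash
cat >> h.py <<'E'
def fray(d,u,v):
    K=d["intrinsics"];T=d["cam_to_world"]
    a=np.array([(u-K[0,2])/K[0,0],(v-K[1,2])/K[1,1]]);th=np.linalg.norm(a)
    r=np.array([*(a/th*np.sin(th)),np.cos(th)]);return T[:3,3],T[:3,:3]@r
def fplane(d,u,v,z):
    o,r=fray(d,u,v); return (o+r*(z-o[2])/r[2]).round(4)
E
python3 - <<'E'
from h import *
d=load("wrist1")
print(fplane(d,285,203,.064),fplane(d,285,193,.01))
im=d["pixels"];hsv=cv2.cvtColor(im,cv2.COLOR_RGB2HSV)
g=cv2.inRange(hsv,(50,50,40),(75,255,255)); 
c=max(cv2.findContours(g,0,1)[0],key=cv2.contourArea)
P=np.array([fplane(d,u,v,.006)[:2] for u,v in c[:,0]]); print(cv2.minEnclosingCircle((P*1000).astype(np.float32)))
for p in [(118,-1),(320,-1),(118,0),(152,57),(325,26)]: print(fplane(d,*p,.065))
E
```

```text
[ 0.4313 -0.3717  0.064 ] [ 0.4273 -0.3721  0.01  ]
((404.5598449707031, -211.21812438964844), 91.57179260253906)
[ 0.6207 -0.2232  0.065 ]
[ 0.6044 -0.3998  0.065 ]
[ 0.6196 -0.2233  0.065 ]
[ 0.5593 -0.2597  0.065 ]
[ 0.58   -0.4035  0.065 ]
```

Emit:
{"op": "apply_moves", "data": {
  "increments": [
    [0, 0.1, 2, 0, 0, 0],
    [0, 0.1, 5, 0, 0, 0],
    [0, 0.1, 8.5, 0, 0, 0],
    [0, 0.1, 11.5, 0, 0, 0],
    [0, 0.1, 14, 0, 0, 0],
    [0, 0.1, 15.3, 0, 0, 0],
    [0, 0.1, 15.5, 0, 0, 0],
    [0, 0.1, 15.5, 0, 0, 0]
  ]
}}

```text
clock: 2.58
ee_pos: [0.4312, -0.3714, 0.0469]
tcp_rot: [180.0, -0.0, -0.0]
wrist_force: [0.3, 0.1, -0.5]
width: 0.085
```

Emit:
{"op": "apply_moves", "data": {
  "increments": [
    [0, 0, 0, 0, 0, 0],
    [0, 0, 0, 0, 0, 0],
    [0, 0, 0, 0, 0, 0],
    [0, 0, 0, 0, 0, 0],
    [0, 0, 0, 0, 0, 0],
    [0, 0, 0, 0, 0, 0],
    [0, 0, 0, 0, 0, 0],
    [0, 0, 0, 0, 0, 0]
  ],
  "gripper": 0,
  "newtons": 30
}}

```text
clock: 3.58
ee_pos: [0.4313, -0.3712, 0.047]
tcp_rot: [180.0, -0.0, 0.0]
wrist_force: [-0.9, 0.7, 5.3]
width: 0.0349
```

Emit:
{"op": "apply_moves", "data": {
  "increments": [
    [0, 0, -1, 0, 0, 0],
    [0, 0, -3, 0, 0, 0],
    [0, 0, -6, 0, 0, 0],
    [0, 0, -9, 0, 0, 0],
    [0.2, -0.5, -12, 0, 0, 0],
    [0.7, -2.5, -14, 0, 0, 0],
    [1.6, -5.5, -15, 0, 0, 0],
    [2.7, -9.5, -15, 0, 0, 0],
    [3.9, -13.5, -15, 0, 0, 0],
    [5.1, -18, -15, 0, 0, 0],
    [6.3, -22.5, -15, 0, 0, 0],
    [7.7, -27, -15, 0, 0, 0]
  ]
}}

```text
clock: 5.08
ee_pos: [0.5082, -0.0994, 0.1978]
tcp_rot: [180.0, -0.1, 0.0]
wrist_force: [0.2, 0.6, -0.1]
width: 0.0346
```

Emit:
{"op": "apply_moves", "data": {
  "increments": [
    [1.3, -4.5, 0, 0, 0, 0],
    [2.6, -9, 0, 0, 0, 0],
    [3.9, -13.5, 0, 0, 0, 0],
    [5.2, -18, 0, 0, 0, 0],
    [6.5, -22.5, 0, 0, 0, 0],
    [7.8, -27, 0, 0, 0, 0],
    [9.1, -31.5, 0, 0, 0, 0],
    [10.3, -36, 0, 0, 0, 0],
    [11.3, -39, 0, 0, 0, 0],
    [11.8, -41, 0, 0, 0, 0],
    [12, -42, 0, 0, 0, 0],
    [12, -42, 0, 0, 0, 0]
  ]
}}

```text
clock: 6.58
ee_pos: [0.6277, 0.3195, 0.1968]
tcp_rot: [180.0, -0.0, 0.0]
wrist_force: [-0.7, -0.2, -0.4]
width: 0.0346
```

```bash
python3 - <<'E'
from bench import arm
import cv2,numpy as np
d=arm.get_image("wrist"); cv2.imwrite(f"pics/wrist2.png",d["pixels"][:,:,::-1]); np.savez("wrist2.npz",**d)
s=arm.observe();print(s["ee_pos"],s["tcp_rot"],s["joints"],s["wrist_force"],s["clock"],s["width"])
E
```

```text
[0.62771769 0.31885643 0.19668223] [ 1.79980791e+02 -1.98271473e-03  1.50971226e-02] [ 2.05275901e+01  2.52246204e+01  7.69655525e+01 -1.91161819e-02
  7.78147016e+01  1.10516529e+02] [ 0.19913974 -0.38282131 -0.39436258] 6.625 0.03478962893966555
```

View pics/wrist2.png

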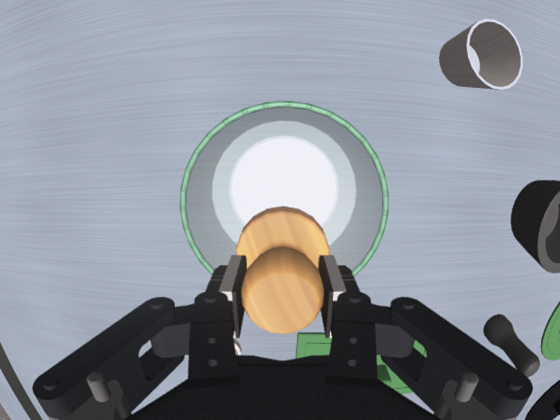

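```bash
python3 - <<'E'
from h import *
from scipy.optimize import least_squares
d=load("wrist2");im=d["pixels"];hsv=cv2.cvtColor(im,cv2.COLOR_RGB2HSV)
g=cv2.inRange(hsv,(50,50,40),(80,255,255));g[:95]=0;g[290:]=0;g[:,:170]=0;g[:,400:]=0
ys,xs=np.nonzero(g);P=np.array([fplane(d,u,v,.077)[:2] for u,v in zip(xs,ys)])
f=lambda c:np.hypot(P[:,0]-c[0],P[:,1]-c[1])-c[2]
s=least_squares(f,[.63,.32,.08],loss='soft_l1',f_scale=.002);print(len(P),s.x,np.abs(s.fun).mean())
print(fplane(d,285,188,.006), fplane(d,282,248,.157))
E
```

```text
2647 [0.62668251 0.31790006 0.0832315 ] 0.0011736756663192499
[0.6293 0.3165 0.006 ] [0.6277 0.3194 0.157 ]
```

Emit:
{"op": "apply_moves", "data": {
  "increments": [
    [0, 0.1, 1, 0, 0, 0],
    [0, 0.1, 3, 0, 0, 0],
    [0, 0.1, 6, 0, 0, 0],
    [0, 0.1, 9, 0, 0, 0],
    [0, 0.1, 11.5, 0, 0, 0],
    [0, 0.1, 13, 0, 0, 0],
    [0, 0.1, 13.8, 0, 0, 0],
    [0, 0.1, 14.1, 0, 0, 0],
    [0, 0.1, 14.3, 0, 0, 0],
    [0, 0.1, 14.4, 0, 0, 0],
    [0, 0.1, 14.4, 0, 0, 0]
  ]
}}

```text
clock: 8.0
ee_pos: [0.6283, 0.3185, 0.053]
tcp_rot: [-180.0, -0.1, 0.0]
wrist_force: [0.3, -0.5, 0.5]
width: 0.0347
```

Emit:
{"op": "apply_moves", "data": {
  "increments": [
    [0, 0, 0.1, 0, 0, 0],
    [0, 0, 0.1, 0, 0, 0]
  ]
}}

```text
clock: 8.25
ee_pos: [0.6285, 0.3185, 0.053]
tcp_rot: [-180.0, -0.1, 0.0]
wrist_force: [-1.8, -1.8, 5.4]
width: 0.0345
```

Emit:
{"op": "apply_moves", "data": {
  "increments": [
    [0, 0, 0, 0, 0, 0],
    [0, 0, 0, 0, 0, 0],
    [0, 0, 0, 0, 0, 0],
    [0, 0, 0, 0, 0, 0],
    [0, 0, 0, 0, 0, 0]
  ],
  "gripper": 75
}}

```text
clock: 8.88
ee_pos: [0.6278, 0.3182, 0.0511]
tcp_rot: [180.0, 0.0, 0.0]
wrist_force: [-0.6, -0.1, 0.1]
width: 0.0642
```

Emit:
{"op": "apply_moves", "data": {
  "increments": [
    [0, 0, -1, 0, 0, 0],
    [0, 0, -3, 0, 0, 0],
    [0, 0, -6, 0, 0, 0],
    [0, 0, -9.5, 0, 0, 0],
    [0, 0, -12.5, 0, 0, 0],
    [0, 0, -14, 0, 0, 0],
    [0, 0, -14.5, 0, 0, 0],
    [0, 0, -14.5, 0, 0, 0]
  ]
}}

```text
clock: 9.88
ee_pos: [0.6275, 0.3181, 0.1957]
tcp_rot: [180.0, 0.0, 0.0]
wrist_force: [0.5, -0.2, 0.0]
width: 0.064
```

```bash
python3 - <<'E'
from bench import arm
import cv2,numpy as np
d=arm.get_image("wrist"); cv2.imwrite(f"pics/wrist3.png",d["pixels"][:,:,::-1]); np.savez("wrist3.npz",**d)
s=arm.observe();print(s["ee_pos"],s["tcp_rot"],s["joints"],s["wrist_force"],s["clock"],s["width"])
E
```

```text
[0.6271944  0.31800734 0.19492991] [1.79958835e+02 1.09479792e-01 7.74742784e-03] [ 2.04690232e+01  2.52672746e+01  7.71002743e+01 -3.03349180e-04
  7.77494138e+01  1.10461301e+02] [-0.3251437  -0.57362411  0.21631328] 9.925 0.0640882091329044
```

View pics/wrist3.png

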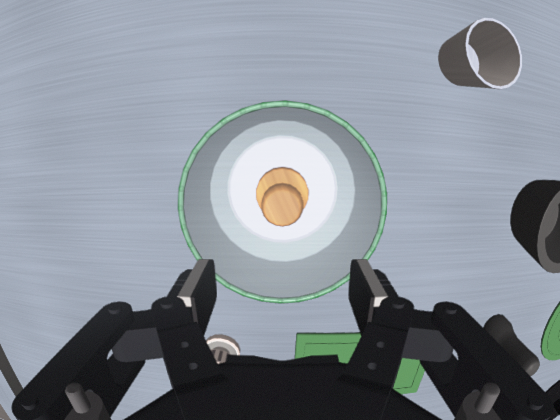

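Emit:
{"op": "apply_moves", "data": {
  "increments": [
    [-1.5, -0.6, 0, 0, 0, 0],
    [-4.5, -1.7, 0, 0, 0, 0],
    [-8.5, -3.2, 0, 0, 0, 0],
    [-12.5, -4.8, 0, 0, 0, 0],
    [-16, -6.1, 0, 0, 0, 0],
    [-19, -7.2, 1.5, 0, 0, 0],
    [-20.3, -7.7, 4, 0, 0, 0],
    [-20.5, -7.8, 5.5, 0, 0, 0],
    [-20.5, -7.8, 6, 0, 0, 0]
  ],
  "gripper": 100
}}

```text
clock: 11.05
ee_pos: [0.422, 0.3957, 0.1348]
tcp_rot: [179.9, 0.1, 0.0]
wrist_force: [0.3, 1.2, 0.2]
width: 0.0852
```

```bash
python3 - <<'E'
from bench import arm
import cv2,numpy as np
d=arm.get_image("wrist"); cv2.imwrite(f"pics/wrist4.png",d["pixels"][:,:,::-1]); np.savez("wrist4.npz",**d)
s=arm.observe();print(s["ee_pos"],s["tcp_rot"],s["joints"],s["wrist_force"],s["clock"],s["width"])
from h import *
d=load("wrist3")
E
```

```text
[0.42249599 0.39568897 0.13492654] [1.79929564e+02 8.49832911e-02 4.62294322e-03] [ 3.53240456e+01  1.23890235e+01  1.00144264e+02 -9.02208622e-03
  6.75767756e+01  1.25322820e+02] [ 0.21015541 -1.5521511  -0.24342317] 11.1 0.08558072161442158
```

View pics/wrist4.png

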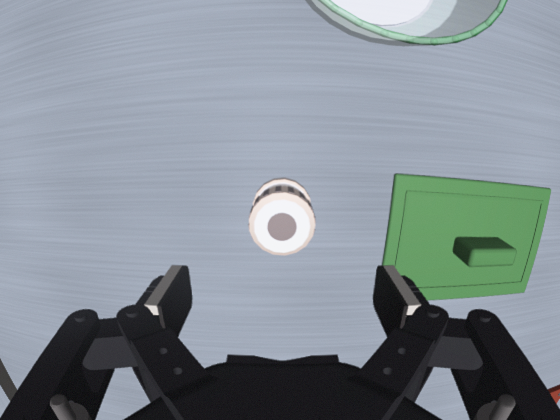

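```bash
python3 - <<'E'
from h import *
d=load("wrist4");print(fplane(d,282,225,.056))
for p in [(396,174),(550,187),(528,293)]:print(fplane(d,*p,.006))
E
```

```text
[0.4222 0.3955 0.056 ]
[0.4496 0.3003 0.006 ]
[0.4442 0.1129 0.006 ]
[0.3177 0.1071 0.006 ]
```

Emit:
{"op": "apply_moves", "data": {
  "increments": [
    [0, 0, 1.5, 0, 0, 0],
    [0, 0, 4, 0, 0, 0],
    [0, 0, 7, 0, 0, 0],
    [0, 0, 9, 0, 0, 0],
    [0, 0, 9.8, 0, 0, 0],
    [0, 0, 9.9, 0, 0, 0],
    [0, 0, 9.9, 0, 0, 0]
  ]
}}

```text
clock: 11.98
ee_pos: [0.4236, 0.3967, 0.0383]
tcp_rot: [-179.9, -0.1, 0.0]
wrist_force: [0.5, -0.0, -0.4]
width: 0.0855
```

Emit:
{"op": "apply_moves", "data": {
  "increments": [
    [0, 0, 0, 0, 0, 0],
    [0, 0, 0, 0, 0, 0],
    [0, 0, 0, 0, 0, 0],
    [0, 0, 0, 0, 0, 0],
    [0, 0, 0, 0, 0, 0],
    [0, 0, 0, 0, 0, 0],
    [0, 0, 0, 0, 0, 0]
  ],
  "gripper": 0
}}

```text
clock: 12.85
ee_pos: [0.4233, 0.3966, 0.0381]
tcp_rot: [-180.0, -0.1, 0.0]
wrist_force: [-0.9, -1.1, 5.6]
width: 0.0451
```

Emit:
{"op": "apply_moves", "data": {
  "increments": [
    [0, 0, -1, 0, 0, 0],
    [0, 0, -3, 0, 0, 0],
    [0, 0, -6, 0, 0, 0],
    [0, 0, -9, 0, 0, 0],
    [0.2, 0.5, -12, 0, 0, 0],
    [0.7, 2.5, -14.5, 0, 0, 0],
    [1.6, 5.5, -16, 0, 0, 0],
    [2.7, 9.5, -16, 0, 0, 0],
    [3.9, 13.5, -16, 0, 0, 0],
    [5.2, 18, -16, 0, 0, 0],
    [6.5, 22.5, -16, 0, 0, 0],
    [7.8, 27, -16, 0, 0, 0]
  ]
}}

```text
clock: 14.35
ee_pos: [0.5012, 0.1248, 0.1988]
tcp_rot: [-180.0, -0.1, 0.0]
wrist_force: [1.3, 0.2, -0.3]
width: 0.0448
```

Emit:
{"op": "apply_moves", "data": {
  "increments": [
    [1.3, 4.5, 0, 0, 0, 0],
    [2.6, 9, 0, 0, 0, 0],
    [3.9, 13.5, 0, 0, 0, 0],
    [5.2, 18, 0, 0, 0, 0],
    [6.5, 22.5, 0, 0, 0, 0],
    [7.8, 27, 0, 0, 0, 0],
    [9.1, 31.5, 0, 0, 0, 0],
    [10.4, 36, 0, 0, 0, 0],
    [11.5, 40, 0, 0, 0, 0],
    [12.3, 42.5, 0, 0, 0, 0],
    [12.6, 43.5, 0, 0, 0, 0],
    [12.6, 43.5, 0, 0, 0, 0]
  ]
}}

```text
clock: 15.85
ee_pos: [0.6268, -0.3088, 0.1977]
tcp_rot: [-180.0, -0.0, -0.0]
wrist_force: [1.0, 0.8, -0.7]
width: 0.0454
```

```bash
python3 - <<'E'
from bench import arm
import cv2,numpy as np
d=arm.get_image("wrist"); cv2.imwrite(f"pics/wrist5.png",d["pixels"][:,:,::-1]); np.savez("wrist5.npz",**d)
s=arm.observe();print(s["ee_pos"],s["tcp_rot"],s["joints"],s["wrist_force"],s["clock"],s["width"])
E
```

```text
[ 0.62681488 -0.30800794  0.19759441] [-1.79971223e+02  9.25735146e-03  2.16984600e-02] [-3.26396170e+01  2.44356421e+01  7.79150215e+01  1.96848638e-02
  7.76726609e+01  5.73344803e+01] [ 0.68578288  0.35299538 -0.38334356] 15.9 0.04508332745247891
```

View pics/wrist5.png

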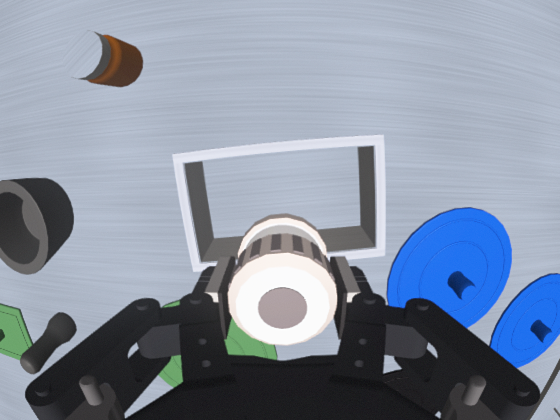

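```bash
python3 - <<'E'
from h import *
d=load("wrist5");C=[]
for p in [(173,155),(384,136),(386,256),(193,271)]:C.append(fplane(d,*p,.065));print(C[-1])
C=np.array(C);print(C.mean(0),np.degrees(np.arctan2(*(C[1]-C[0])[[1,0]])),np.degrees(np.arctan2(*(C[2]-C[3])[[1,0]])))
E
```

```text
[ 0.6701 -0.2177  0.065 ]
[ 0.6857 -0.3928  0.065 ]
[ 0.5787 -0.4035  0.065 ]
[ 0.5638 -0.2268  0.065 ]
[ 0.624575 -0.3102    0.065   ] -84.90884915329704 -85.18000974083587
```

Emit:
{"op": "apply_moves", "data": {
  "increments": [
    [0, 0.1, 1, 0, 0, -2.5],
    [0.1, 0.2, 3, 0, 0, -5],
    [0.1, 0.2, 6, 0, 0, -5],
    [0.1, 0.2, 9, 0, 0, -5],
    [0.1, 0.2, 12, 0, 0, -5],
    [0.1, 0.2, 14, 0, 0, -5],
    [0.1, 0.2, 15, 0, 0, -5],
    [0.1, 0.2, 15.4, 0, 0, -5],
    [0.1, 0.2, 15.6, 0, 0, -5],
    [0.1, 0.2, 15.7, 0, 0, -5],
    [0.1, 0.2, 15.7, 0, 0, -5]
  ]
}}

```text
clock: 17.27
ee_pos: [0.6285, -0.3112, 0.0412]
tcp_rot: [179.9, -0.1, 5.0]
wrist_force: [-0.3, -0.4, 0.2]
width: 0.0455
```

Emit:
{"op": "apply_moves", "data": {
  "increments": [
    [0, 0, 0.1, 0, 0, 0],
    [0, 0, 0.1, 0, 0, 0]
  ]
}}

```text
clock: 17.52
ee_pos: [0.6286, -0.3112, 0.0411]
tcp_rot: [179.9, -0.1, 5.0]
wrist_force: [-3.0, 1.5, 7.5]
width: 0.0447
```

Emit:
{"op": "apply_moves", "data": {
  "increments": [
    [0, 0, 0, 0, 0, 0],
    [0, 0, 0, 0, 0, 0],
    [0, 0, 0, 0, 0, 0],
    [0, 0, 0, 0, 0, 0],
    [0, 0, 0, 0, 0, 0]
  ],
  "gripper": 85
}}

```text
clock: 18.15
ee_pos: [0.6279, -0.3107, 0.0392]
tcp_rot: [-180.0, 0.0, 5.0]
wrist_force: [-0.0, -0.6, -0.3]
width: 0.0727
```

Emit:
{"op": "apply_moves", "data": {
  "increments": [
    [0, 0, -1, 0, 0, 0],
    [0, 0, -3, 0, 0, 0],
    [0, 0, -6, 0, 0, 0],
    [0, 0, -9.5, 0, 0, 0],
    [0, 0, -12.5, 0, 0, 0],
    [0, 0, -15, 0, 0, 0],
    [0, 0, -16, 0, 0, 0],
    [0, 0, -16, 0, 0, 0]
  ]
}}

```text
clock: 19.15
ee_pos: [0.6284, -0.311, 0.2009]
tcp_rot: [179.9, -0.1, 5.0]
wrist_force: [-0.4, 0.2, 0.4]
width: 0.0725
```

```bash
python3 - <<'E'
from bench import arm
import cv2,numpy as np
d=arm.get_image("wrist"); cv2.imwrite(f"pics/wrist6.png",d["pixels"][:,:,::-1]); np.savez("wrist6.npz",**d)
s=arm.observe();print(s["ee_pos"],s["tcp_rot"],s["joints"],s["wrist_force"],s["clock"],s["width"])
E
```

```text
[ 0.62782508 -0.31067414  0.19931618] [ 1.79995496e+02 -2.36202406e-03  5.01070239e+00] [-3.27697498e+01  2.46235406e+01  7.74776656e+01 -2.16061069e-03
  7.78941678e+01  5.22200009e+01] [0.30001248 1.1144599  0.73337281] 19.2 0.07253835196498003
```

View pics/wrist6.png

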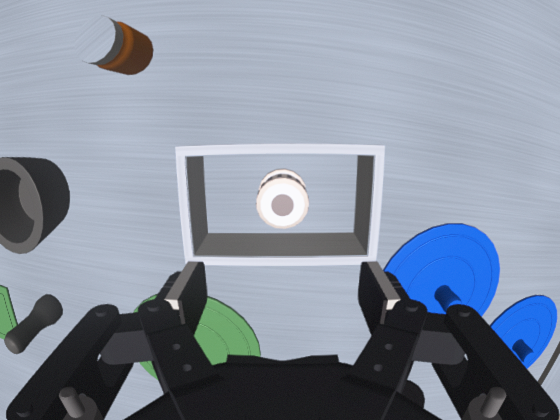

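Emit:
{"op": "apply_moves", "data": {
  "increments": [
    [-1, -2, 0, 0, 0, 2],
    [-2.7, -5.5, 0, 0, 0, 5],
    [-4.8, -10, 0, 0, 0, 5],
    [-7, -14.5, 0, 0, 0, 5],
    [-9.2, -19, 0, 0, 0, 5],
    [-11.3, -23.5, 0, 0, 0, 5],
    [-13.3, -27.5, 0, 0, 0, 5],
    [-15, -31, 0, 0, 0, 5],
    [-16, -33, 0, 0, 0, 5],
    [-16.2, -33.5, 0, 0, 0, 5],
    [-16.2, -33.5, 0, 0, 0, 5]
  ]
}}

```text
clock: 20.58
ee_pos: [0.4372, 0.0087, 0.1988]
tcp_rot: [180.0, 0.0, 0.0]
wrist_force: [0.3, -0.4, 0.1]
width: 0.0726
```

```bash
python3 - <<'E'
from bench import arm
import cv2,numpy as np
d=arm.get_image("wrist"); cv2.imwrite(f"pics/wrist7.png",d["pixels"][:,:,::-1]); np.savez("wrist7.npz",**d)
s=arm.observe();print(s["ee_pos"],s["tcp_rot"],s["joints"],s["wrist_force"],s["clock"],s["width"])
E
```

```text
[0.43749479 0.00835409 0.19895188] [1.79987650e+02 2.68596672e-02 2.02851465e-04] [-9.24179664e+00 -1.17455962e+01  1.17063822e+02 -1.71089410e-02
  7.47063025e+01  8.07625139e+01] [-0.42254995 -0.01550818  0.12594709] 20.625 0.0727127382357866
```

View pics/wrist7.png

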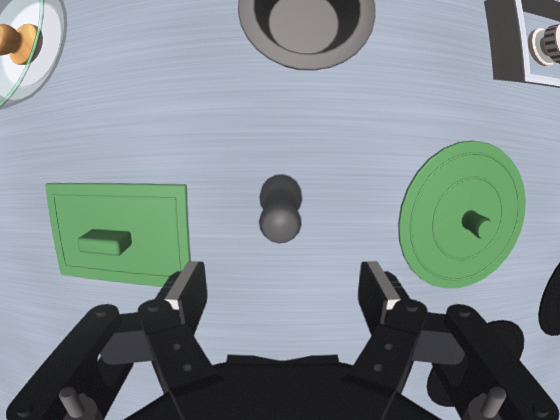

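```bash
python3 - <<'E'
from h import *
d=load("wrist7");print(fplane(d,281,222,.102),fplane(d,281,194,.012))
d=load("wrist6");print(fplane(d,282,205,.059))
E
```

```text
[0.4337 0.0094 0.102 ] [0.4334 0.0097 0.012 ]
[ 0.6259 -0.3113  0.059 ]
```

Emit:
{"op": "apply_moves", "data": {
  "increments": [
    [-0.1, 0, 1.5, 0, 0, 0],
    [-0.2, -0.1, 4.5, 0, 0, 0],
    [-0.2, -0.1, 8, 0, 0, 0],
    [-0.2, -0.1, 11, 0, 0, 0],
    [-0.2, -0.1, 12.8, 0, 0, 0],
    [-0.2, -0.1, 13.2, 0, 0, 0],
    [-0.2, -0.1, 13.2, 0, 0, 0]
  ]
}}

```text
clock: 21.5
ee_pos: [0.4352, 0.0095, 0.067]
tcp_rot: [-180.0, 0.0, -0.0]
wrist_force: [-0.3, -0.7, -0.3]
width: 0.0726
```

Emit:
{"op": "apply_moves", "data": {
  "increments": [
    [0, 0, 0, 0, 0, 0],
    [0, 0, 0, 0, 0, 0],
    [0, 0, 0, 0, 0, 0],
    [0, 0, 0, 0, 0, 0],
    [0, 0, 0, 0, 0, 0],
    [0, 0, 0, 0, 0, 0],
    [0, 0, 0, 0, 0, 0],
    [0, 0, 0, 0, 0, 0]
  ],
  "gripper": 0,
  "newtons": 60
}}

```text
clock: 22.5
ee_pos: [0.4362, 0.0098, 0.0682]
tcp_rot: [180.0, -0.1, 0.0]
wrist_force: [-0.3, 0.6, 6.1]
width: 0.0292
```

Emit:
{"op": "apply_moves", "data": {
  "increments": [
    [0, 0, -1, 0, 0, 0],
    [0, 0, -3, 0, 0, 0],
    [0, 0, -6, 0, 0, 0],
    [0, 0, -9, 0, 0, 0],
    [0.5, 0.1, -11.5, 0, 0, 0],
    [2, 0.3, -12.7, 0, 0, 0],
    [4.5, 0.6, -13, 0, 0, 0],
    [8, 1, -13, 0, 0, 0],
    [11.5, 1.5, -13, 0, 0, 0],
    [14.5, 1.9, -13, 0, 0, 0],
    [16.4, 2.1, -13, 0, 0, 0],
    [16.9, 2.2, -13, 0, 0, 0]
  ]
}}

```text
clock: 24.0
ee_pos: [0.6045, -0.0122, 0.1968]
tcp_rot: [-180.0, 0.1, 0.0]
wrist_force: [0.1, 0.6, -2.0]
width: 0.0289
```

Emit:
{"op": "apply_moves", "data": {
  "increments": [
    [0, 0, 0, 0, 0, 0],
    [0, 0, 0, 0, 0, 0]
  ]
}}

```text
clock: 24.25
ee_pos: [0.6034, -0.0119, 0.1972]
tcp_rot: [-180.0, 0.0, 0.0]
wrist_force: [-0.8, -0.1, -2.5]
width: 0.029
```

```bash
python3 - <<'E'
from bench import arm
import cv2,numpy as np
d=arm.get_image("wrist"); cv2.imwrite(f"pics/wrist8.png",d["pixels"][:,:,::-1]); np.savez("wrist8.npz",**d)
s=arm.observe();print(s["ee_pos"],s["tcp_rot"],s["joints"],s["wrist_force"],s["clock"],s["width"])
E
```

```text
[ 0.60359992 -0.01199767  0.19736239] [-1.79997489e+02  2.27350654e-02  1.57862978e-02] [-8.61895754e+00  1.18941188e+01  9.35768832e+01 -9.65552980e-04
  7.45518523e+01  8.13655140e+01] [-0.32708376 -0.20039738 -3.08705359] 24.3 0.029230572310879104
```

View pics/wrist8.png

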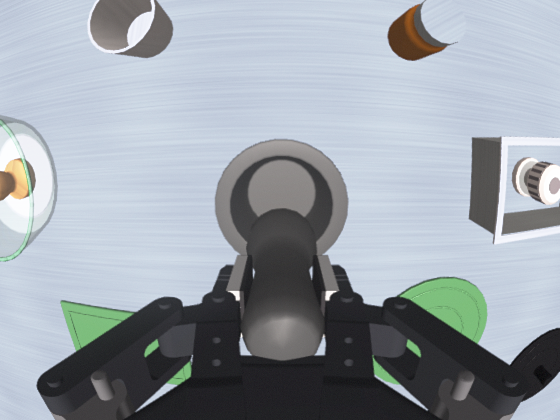

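Emit:
{"op": "apply_moves", "data": {
  "increments": [
    [0, 0, 1, 0, 0, 0],
    [0, 0, 3, 0, 0, 0],
    [0, 0, 5.5, 0, 0, 0],
    [0, 0, 8, 0, 0, 0],
    [0, 0, 9.7, 0, 0, 0],
    [0, 0, 10.5, 0, 0, 0],
    [0, 0, 10.9, 0, 0, 0],
    [0, 0, 11.1, 0, 0, 0],
    [0, 0, 11.2, 0, 0, 0],
    [0, 0, 11.2, 0, 0, 0]
  ]
}}

```text
clock: 25.55
ee_pos: [0.605, -0.0122, 0.0863]
tcp_rot: [180.0, -0.1, 0.0]
wrist_force: [-0.3, -0.2, 1.6]
width: 0.029
```

Emit:
{"op": "apply_moves", "data": {
  "increments": [
    [0, 0, 0, 0, 0, 0],
    [0, 0, 0, 0, 0, 0],
    [0, 0, 0, 0, 0, 0],
    [0, 0, 0, 0, 0, 0],
    [0, 0, 0, 0, 0, 0]
  ],
  "gripper": 65
}}

```text
clock: 26.18
ee_pos: [0.6043, -0.0121, 0.0853]
tcp_rot: [-180.0, 0.0, 0.0]
wrist_force: [0.0, -0.8, 0.1]
width: 0.0557
```

Emit:
{"op": "apply_moves", "data": {
  "increments": [
    [0, 0, -1, 0, 0, 0],
    [0, 0, -3, 0, 0, 0],
    [0, 0, -6, 0, 0, 0],
    [0, 0, -9, 0, 0, 0],
    [0, 0, -11.5, 0, 0, 0],
    [0, 0, -12.5, 0, 0, 0],
    [0, 0, -12.5, 0, 0, 0]
  ]
}}

```text
clock: 27.05
ee_pos: [0.6049, -0.0122, 0.2117]
tcp_rot: [180.0, -0.1, 0.0]
wrist_force: [0.1, 0.4, -0.2]
width: 0.0556
```

```bash
python3 - <<'E'
from bench import arm
import cv2,numpy as np
d=arm.get_image("wrist"); cv2.imwrite(f"pics/wrist9.png",d["pixels"][:,:,::-1]); np.savez("wrist9.npz",**d)
s=arm.observe();print(s["ee_pos"],s["tcp_rot"],s["joints"],s["wrist_force"],s["clock"],s["width"])
E
```

```text
[ 0.60419198 -0.0121178   0.21030291] [-1.79999044e+02 -7.71331700e-03  9.43683576e-03] [-8.62344945e+00  1.13195518e+01  9.28071185e+01  2.16828802e-03
  7.58658473e+01  8.13665843e+01] [-0.8933098  -0.305808   -0.05534536] 27.1 0.055600231613099654
```

View pics/wrist9.png

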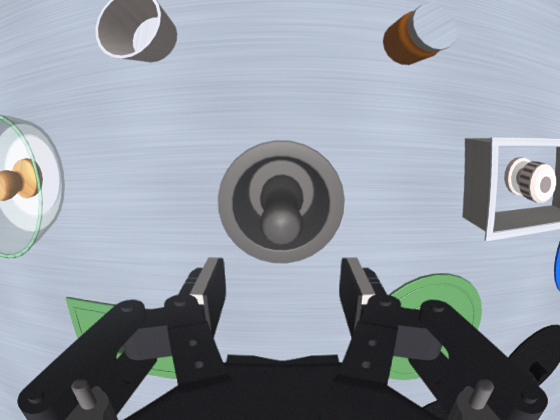

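Emit:
{"op": "apply_moves", "data": {
  "increments": [
    [-1, -1, 0, 0, 0, -5],
    [-3, -3, 0, 0, 0, -13],
    [-5.5, -5.5, 0, 0, 0, -22],
    [-8, -8, 0, 0, 0, -31],
    [-10.5, -10.5, 0, 0, 0, -40],
    [-13, -13, 0, 0, 0, -49],
    [-15.5, -15.6, 0, 0, 0, -58],
    [-17.7, -17.9, 0, 0, 0, -67],
    [-19.7, -19.9, 0, 0, 0, -76],
    [-21.2, -21.4, 0, 0, 0, -84],
    [-21.7, -21.9, 0, 0, 0, -88],
    [-21.7, -21.9, 0, 0, 0, -88]
  ]
}}

```text
clock: 28.6
ee_pos: [0.3863, 0.2069, 0.2091]
tcp_rot: [-179.9, 0.0, 88.0]
wrist_force: [-0.1, -0.3, -0.4]
width: 0.0557
```

```bash
python3 - <<'E'
from bench import arm
import cv2,numpy as np
d=arm.get_image("wrist"); cv2.imwrite(f"pics/wrist10.png",d["pixels"][:,:,::-1]); np.savez("wrist10.npz",**d)
s=arm.observe();print(s["ee_pos"],s["tcp_rot"],s["joints"],s["wrist_force"],s["clock"],s["width"])
from h import *
im=d["pixels"];hsv=cv2.cvtColor(im,cv2.COLOR_RGB2HSV)
g=cv2.inRange(hsv,(50,50,40),(75,255,255))
for c in cv2.findContours(g,0,1)[0]:
    if cv2.contourArea(c)<2000: continue
    P=np.array([fplane(d,u,v,.006)[:2] for u,v in c[:,0]]); print(cv2.boundingRect(c),cv2.minAreaRect((P*1000).astype(np.float32)))
E
```

```text
[0.38667287 0.20668142 0.20931802] [-1.79905295e+02  4.02251988e-02  8.79548805e+01] [ 1.78020063e+01 -1.21311952e+01  1.16235815e+02 -5.85639754e-03
  7.59981165e+01  1.98485812e+01] [-0.1591462  -0.23015972  0.14633061] 28.65 0.055912491998977444
(223, 96, 121, 175) ((384.2307434082031, 207.78390502929688), (190.63693237304688, 122.90946960449219), 87.8591079711914)
```

View pics/wrist10.png

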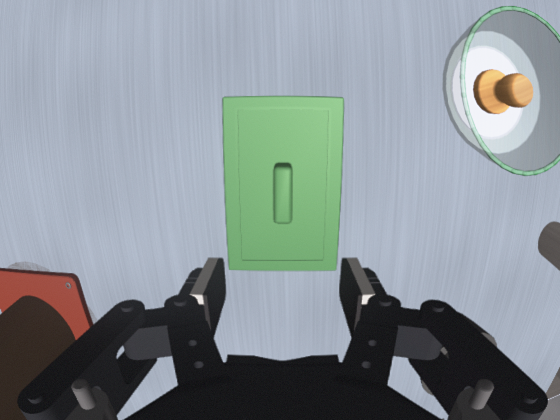

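Emit:
{"op": "apply_moves", "data": {
  "increments": [
    [0, 0, 1.5, 0, 0, 0],
    [0.1, 0, 4.5, 0, 0, 0],
    [0.1, 0, 8.5, 0, 0, 0],
    [0.1, 0, 12.5, 0, 0, 0],
    [0.1, 0, 15.5, 0, 0, 0],
    [0.1, 0, 17.3, 0, 0, 0],
    [0.1, 0, 18, 0, 0, 0],
    [0.1, 0, 18.2, 0, 0, 0],
    [0.1, 0, 18.2, 0, 0, 0]
  ]
}}

```text
clock: 29.78
ee_pos: [0.3878, 0.2079, 0.0288]
tcp_rot: [179.9, -0.0, 88.0]
wrist_force: [0.1, -0.4, 0.7]
width: 0.0555
```

Emit:
{"op": "apply_moves", "data": {
  "increments": [
    [0, 0, 0, 0, 0, 0],
    [0, 0, 0, 0, 0, 0],
    [0, 0, 0, 0, 0, 0],
    [0, 0, 0, 0, 0, 0],
    [0, 0, 0, 0, 0, 0],
    [0, 0, 0, 0, 0, 0],
    [0, 0, 0, 0, 0, 0],
    [0, 0, 0, 0, 0, 0]
  ],
  "gripper": 0,
  "newtons": 60
}}

```text
clock: 30.78
ee_pos: [0.388, 0.2081, 0.029]
tcp_rot: [179.9, -0.0, 88.0]
wrist_force: [-1.0, 0.1, 6.9]
width: 0.017
```

Emit:
{"op": "apply_moves", "data": {
  "increments": [
    [0, 0, -0.6, 0, 0, 0],
    [0, 0, -2, 0, 0, 0],
    [0, 0, -4.5, 0, 0, 0],
    [0, 0, -7.5, 0, 0, 0],
    [0, 0, -10.5, 0, 0, 0],
    [0, 0, -13.5, 0, 0, 0],
    [-0.5, 0.3, -16, 0, 0, 0],
    [-2, 1, -17.5, 0, 0, -1],
    [-4, 2, -18, 0, 0, -2],
    [-6.8, 3.5, -18, 0, 0, -3],
    [-9.8, 5, -18, 0, 0, -4],
    [-12.8, 6.5, -18, 0, 0, -5]
  ]
}}

```text
clock: 32.28
ee_pos: [0.4479, 0.0767, 0.209]
tcp_rot: [180.0, 0.0, 93.1]
wrist_force: [0.5, -0.5, -1.1]
width: 0.0171
```

Emit:
{"op": "apply_moves", "data": {
  "increments": [
    [-3, 1.2, 0, 0, 0, -1],
    [-6.5, 2.6, 0, 0, 0, -2],
    [-10.5, 4.2, 0, 0, 0, -2],
    [-14.5, 5.8, 0, 0, 0, -2],
    [-18.5, 7.4, 0, 0, 0, -2],
    [-22.5, 9, 0, 0, 0, -2],
    [-26.5, 10.6, 0, 0, 0, -2],
    [-30.5, 12.2, 0, 0, 0, -2],
    [-34, 13.6, 0, 0, 0, -2],
    [-37, 14.8, 0, 0, 0, -2],
    [-39, 15.6, 0, 0, 0, -2],
    [-39.6, 15.9, 0, 0, 0, -2]
  ]
}}

```text
clock: 33.78
ee_pos: [0.6273, -0.3105, 0.2085]
tcp_rot: [-180.0, -0.0, 94.9]
wrist_force: [0.2, 0.1, -1.0]
width: 0.0171
```

Emit:
{"op": "apply_moves", "data": {
  "increments": [
    [0, 0, 0, 0, 0, 0],
    [0, 0, 0, 0, 0, 0],
    [0, 0, 0, 0, 0, 0]
  ]
}}

```text
clock: 34.15
ee_pos: [0.6273, -0.3086, 0.2085]
tcp_rot: [-180.0, -0.0, 95.1]
wrist_force: [0.9, 0.6, -1.0]
width: 0.017
```

```bash
python3 - <<'E'
from bench import arm
import cv2,numpy as np
d=arm.get_image("wrist"); cv2.imwrite(f"pics/wrist11.png",d["pixels"][:,:,::-1]); np.savez("wrist11.npz",**d)
d=arm.get_image("scene"); cv2.imwrite(f"pics/scene11.png",d["pixels"][:,:,::-1]); np.savez("scene11.npz",**d)
s=arm.observe();print(s["ee_pos"],s["tcp_rot"],s["joints"],s["wrist_force"],s["clock"],s["width"])
E
```

```text
[ 0.62738954 -0.30886812  0.20854361] [ 1.79994287e+02 -2.07753058e-04  9.50461543e+01] [-3.26666169e+01  2.40808853e+01  7.71898689e+01  3.73122261e-03
  7.87248532e+01 -3.77135006e+01] [-0.22169989  0.41912343 -1.28296476] 34.25 0.016941791281790467
```

View pics/wrist11.png

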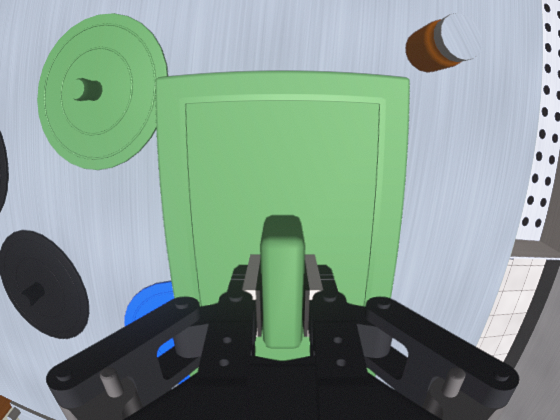

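View pics/scene11.png

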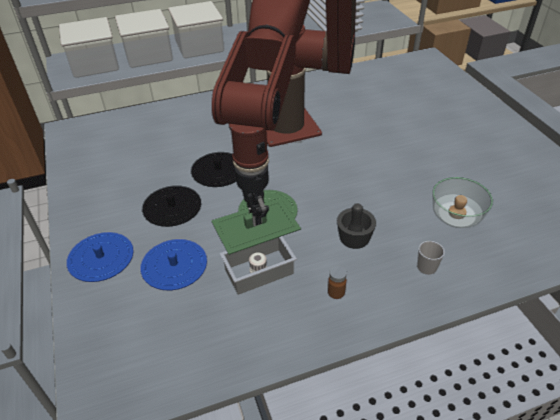

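Emit:
{"op": "apply_moves", "data": {
  "increments": [
    [0, 0, 0.7, 0, 0, 0],
    [-0.1, 0, 2, 0, 0, 0],
    [-0.1, 0, 4, 0, 0, 0],
    [-0.1, 0, 6.2, 0, 0, 0],
    [-0.1, 0, 8.2, 0, 0, 0],
    [-0.1, 0, 9.8, 0, 0, 0],
    [-0.1, 0, 10.7, 0, 0, 0],
    [-0.1, 0, 11.1, 0, 0, 0],
    [-0.1, 0, 11.3, 0, 0, 0],
    [-0.1, 0, 11.4, 0, 0, 0],
    [-0.1, 0, 11.4, 0, 0, 0]
  ]
}}

```text
clock: 35.62
ee_pos: [0.6277, -0.3106, 0.0949]
tcp_rot: [180.0, 0.0, 95.0]
wrist_force: [0.4, 0.2, -1.3]
width: 0.0173
```

```bash
python3 - <<'E'
from bench import arm
import cv2,numpy as np
d=arm.get_image("scene"); cv2.imwrite(f"pics/scene12.png",cv2.resize(d["pixels"][180:310,180:340,::-1],None,fx=4,fy=4,interpolation=cv2.INTER_CUBIC))
s=arm.observe();print(s["ee_pos"],s["tcp_rot"],s["wrist_force"],s["clock"],s["width"])
E
```

```text
[ 0.62772479 -0.31059191  0.09483819] [1.79964321e+02 2.63854715e-02 9.50103820e+01] [-0.24493406  0.11598839 -1.44908341] 35.675 0.01705953883377941
```

View pics/scene12.png

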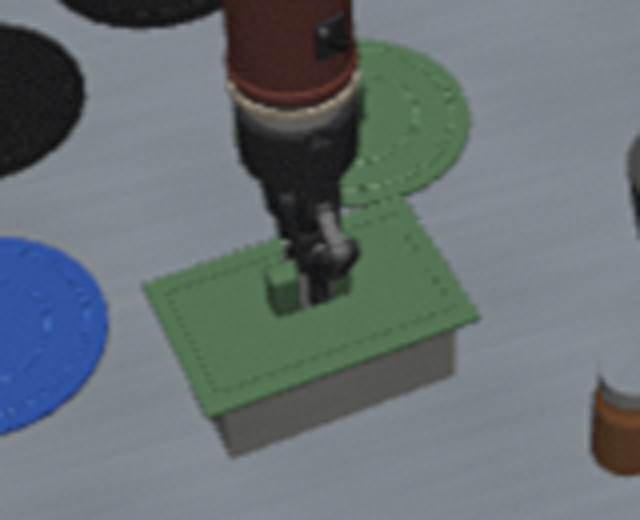

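Just above contact, well aligned. Lower until a contact force shows.

Emit:
{"op": "apply_moves", "data": {
  "increments": [
    [0, 0, 0.1, 0, 0, 0],
    [0, 0, 0.1, 0, 0, 0]
  ]
}}

```text
clock: 35.92
ee_pos: [0.6278, -0.3107, 0.0941]
tcp_rot: [180.0, 0.0, 95.0]
wrist_force: [-0.6, -0.3, 2.2]
width: 0.0172
```

Emit:
{"op": "apply_moves", "data": {
  "increments": [
    [0, 0, 0.1, 0, 0, 0],
    [0, 0, 0.1, 0, 0, 0]
  ]
}}

```text
clock: 36.17
ee_pos: [0.6278, -0.3107, 0.0941]
tcp_rot: [180.0, 0.0, 95.0]
wrist_force: [-3.8, 2.2, 7.4]
width: 0.0171
```

Emit:
{"op": "apply_moves", "data": {
  "increments": [
    [0, 0, -0.1, 0, 0, 0],
    [0, 0, -0.1, 0, 0, 0],
    [0, 0, -0.1, 0, 0, 0],
    [0, 0, -0.1, 0, 0, 0],
    [0, 0, -0.1, 0, 0, 0]
  ],
  "gripper": 50
}}

```text
clock: 36.8
ee_pos: [0.6274, -0.3104, 0.0931]
tcp_rot: [-180.0, -0.0, 95.0]
wrist_force: [-0.4, -0.5, 0.0]
width: 0.043
```

Emit:
{"op": "apply_moves", "data": {
  "increments": [
    [0, 0, -1, 0, 0, 0],
    [0, 0, -3, 0, 0, 0],
    [0, 0, -6, 0, 0, 0],
    [0, 0, -9, 0, 0, 0],
    [0, 0, -11, 0, 0, 0],
    [0, 0, -11.5, 0, 0, 0],
    [0, 0, -11.5, 0, 0, 0]
  ]
}}

```text
clock: 37.67
ee_pos: [0.6273, -0.3104, 0.2081]
tcp_rot: [-180.0, -0.0, 95.0]
wrist_force: [-0.2, -0.2, 0.8]
width: 0.0426
```

```bash
python3 - <<'E'
from bench import arm
import cv2,numpy as np
d=arm.get_image("wrist"); cv2.imwrite(f"pics/wrist13.png",d["pixels"][:,:,::-1]); np.savez("wrist13.npz",**d)
s=arm.observe();print(s["ee_pos"],s["tcp_rot"],s["joints"],s["wrist_force"],s["clock"],s["width"])
from h import *
im=d["pixels"];hsv=cv2.cvtColor(im,cv2.COLOR_RGB2HSV)
g=cv2.inRange(hsv,(50,50,40),(75,255,255))
for c in cv2.findContours(g,0,1)[0]:
    if cv2.contourArea(c)<2000: continue
    for z in (.071,.006):
        P=np.array([fplane(d,u,v,z)[:2] for u,v in c[:,0]]); print(z,cv2.boundingRect(c),cv2.minAreaRect((P*1000).astype(np.float32)),cv2.minEnclosingCircle((P*1000).astype(np.float32)))
E
```

```text
[ 0.62696718 -0.31013466  0.20708514] [-1.79917402e+02 -6.50559461e-02  9.50096828e+01] [-3.27719805e+01  2.42470362e+01  7.71292724e+01  8.28823593e-04
  7.87288298e+01 -3.77818729e+01] [ 0.40213441 -0.39684597 -0.50826446] 37.725 0.04269030358805996
0.071 (208, 92, 150, 211) ((625.8214111328125, -310.67584228515625), (122.7238998413086, 190.41282653808594), 4.944435119628906) ((625.4727783203125, -306.2066955566406), 108.26361846923828)
0.006 (208, 92, 150, 211) ((627.4075927734375, -328.3575134277344), (152.70387268066406, 236.96128845214844), 4.982396125793457) ((626.8521728515625, -322.7083435058594), 134.72348022460938)
0.071 (37, 12, 131, 157) ((447.16375732421875, -216.01242065429688), (145.73794555664062, 146.8592071533203), 86.68201446533203) ((447.177490234375, -216.16793823242188), 73.78263092041016)
0.006 (37, 12, 131, 157) ((405.0221252441406, -210.46563720703125), (181.3610076904297, 182.70343017578125), 86.70608520507812) ((405.01007080078125, -210.6851043701172), 91.8328857421875)
```

View pics/wrist13.png

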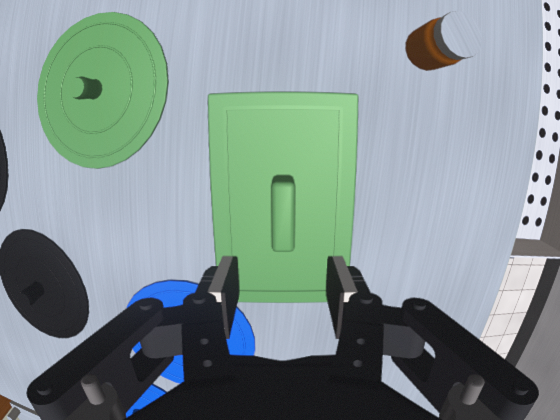

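Emit:
{"op": "apply_moves", "data": {
  "increments": [
    [0.6, -1, 0, 0, 0, 1],
    [1.6, -3, 0, 0, 0, 3],
    [3.4, -6, 0, 0, 0, 5],
    [5.6, -10, 0, 0, 0, 5],
    [7.8, -14, 0, 0, 0, 5],
    [9.8, -17.5, 0, 0, 0, 5],
    [11.3, -20.2, 0, 0, 0, 5],
    [11.9, -21.2, 0, 0, 0, 5],
    [11.9, -21.2, 0, 0, 0, 5],
    [11.9, -21.2, 0, 0, 0, 5]
  ]
}}

```text
clock: 38.98
ee_pos: [0.4066, -0.2108, 0.2084]
tcp_rot: [180.0, 0.0, 90.0]
wrist_force: [0.7, 0.4, -0.4]
width: 0.0428
```

```bash
python3 - <<'E'
from bench import arm
import cv2,numpy as np
d=arm.get_image("wrist"); cv2.imwrite(f"pics/wrist14.png",d["pixels"][:,:,::-1]); np.savez("wrist14.npz",**d)
s=arm.observe();print(s["ee_pos"],s["tcp_rot"],s["joints"],s["wrist_force"],s["clock"],s["width"])
from h import *
im=d["pixels"];hsv=cv2.cvtColor(im,cv2.COLOR_RGB2HSV)
g=cv2.inRange(hsv,(50,50,40),(75,255,255))
for c in cv2.findContours(g,0,1)[0]:
    if cv2.contourArea(c)<2000: continue
    for z in (.006,):
        P=np.array([fplane(d,u,v,z)[:2] for u,v in c[:,0]]); print(z,cv2.boundingRect(c),cv2.minEnclosingCircle((P*1000).astype(np.float32)))
E
```

```text
[ 0.40660427 -0.21086443  0.20835527] [1.79981228e+02 1.10141073e-02 9.00059564e+01] [-3.72941823e+01 -9.16205331e+00  1.13809420e+02  2.70223791e-03
  7.53310260e+01 -3.73008243e+01] [-1.15829921 -0.44608556  0.01582058] 39.025 0.042874112261113005
0.006 (433, 206, 103, 145) ((678.0999755859375, -351.29998779296875), 140.68557739257812)
0.006 (197, 100, 171, 168) ((404.1976318359375, -210.01467895507812), 91.3120346069336)
```

View pics/wrist14.png

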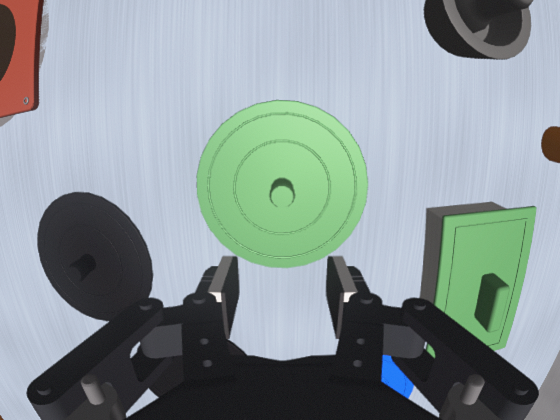

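Emit:
{"op": "apply_moves", "data": {
  "increments": [
    [0, 0, 1.5, 0, 0, 0],
    [0, -0.1, 4.5, 0, 0, 0],
    [0, -0.1, 8.5, 0, 0, 0],
    [0, -0.1, 12.5, 0, 0, 0],
    [0, -0.1, 15.5, 0, 0, 0],
    [0, -0.1, 17.2, 0, 0, 0],
    [0, -0.1, 17.9, 0, 0, 0],
    [0, -0.1, 18.1, 0, 0, 0],
    [0, -0.1, 18.1, 0, 0, 0]
  ]
}}

```text
clock: 40.15
ee_pos: [0.4053, -0.2107, 0.0277]
tcp_rot: [180.0, 0.0, 90.0]
wrist_force: [0.3, -0.0, 0.2]
width: 0.0425
```

Emit:
{"op": "apply_moves", "data": {
  "increments": [
    [0, 0, 0, 0, 0, 0],
    [0, 0, 0, 0, 0, 0],
    [0, 0, 0, 0, 0, 0],
    [0, 0, 0, 0, 0, 0],
    [0, 0, 0, 0, 0, 0],
    [0, 0, 0, 0, 0, 0],
    [0, 0, 0, 0, 0, 0],
    [0, 0, 0, 0, 0, 0]
  ],
  "gripper": 0,
  "newtons": 80
}}

```text
clock: 41.15
ee_pos: [0.4056, -0.2109, 0.0284]
tcp_rot: [179.9, 0.1, 90.0]
wrist_force: [-2.0, 1.1, 5.9]
width: 0.0216
```

Emit:
{"op": "apply_moves", "data": {
  "increments": [
    [0, 0, -0.6, 0, 0, 0],
    [0, 0, -2, 0, 0, 0],
    [0, 0, -4.5, 0, 0, 0],
    [0, 0, -7.5, 0, 0, 0],
    [0, 0, -10.5, 0, 0, 0],
    [0, 0, -13.5, 0, 0, 0],
    [0.5, 0.2, -16, 0, 0, 0],
    [2, 0.8, -17.5, 0, 0, 0],
    [4.2, 1.8, -18, 0, 0, 0],
    [7, 3, -18, 0, 0, 0],
    [10, 4.2, -18, 0, 0, 0],
    [13, 5.5, -18, 0, 0, 0]
  ]
}}

```text
clock: 42.65
ee_pos: [0.4598, -0.0785, 0.2071]
tcp_rot: [-180.0, -0.0, 90.0]
wrist_force: [0.3, 0.6, -1.9]
width: 0.0215
```

Emit:
{"op": "apply_moves", "data": {
  "increments": [
    [3, 1.3, 0, 0, 0, 0],
    [6.5, 2.7, 0, 0, 0, 0],
    [10.5, 4.4, 0, 0, 0, 0],
    [14.5, 6.1, 0, 0, 0, 0],
    [18.5, 7.8, 0, 0, 0, 0],
    [22.5, 9.5, 0, 0, 0, 0],
    [26.5, 11.2, 0, 0, 0, 0],
    [30.5, 12.9, 0, 0, 0, 0],
    [34.5, 14.5, 0, 0, 0, 0],
    [37.5, 15.8, 0, 0, 0, 0],
    [39.3, 16.5, 0, 0, 0, 0],
    [39.9, 16.8, 0, 0, 0, 0]
  ]
}}

```text
clock: 44.15
ee_pos: [0.6268, 0.3204, 0.2065]
tcp_rot: [-179.9, 0.0, 90.1]
wrist_force: [0.2, -0.6, -1.9]
width: 0.0214
```

Emit:
{"op": "apply_moves", "data": {
  "increments": [
    [0, 0, 0, 0, 0, 0],
    [0, 0, 0, 0, 0, 0],
    [0, 0, 0, 0, 0, 0]
  ]
}}

```text
clock: 44.52
ee_pos: [0.6277, 0.3178, 0.2075]
tcp_rot: [-180.0, 0.0, 90.0]
wrist_force: [-0.2, -0.0, -1.9]
width: 0.0217
```

```bash
python3 - <<'E'
from bench import arm
import cv2,numpy as np
d=arm.get_image("scene"); cv2.imwrite(f"pics/scene15.png",d["pixels"][:,:,::-1])
d=arm.get_image("wrist"); cv2.imwrite(f"pics/wrist15.png",d["pixels"][:,:,::-1])
s=arm.observe();print(s["ee_pos"],s["tcp_rot"],s["joints"],s["wrist_force"],s["clock"],s["width"])
E
```

```text
[0.62784039 0.31804176 0.20755183] [ 1.79990472e+02 -2.43867969e-03  8.99676863e+01] [ 2.04535032e+01  2.47268956e+01  7.64432311e+01 -1.07040459e-03
  7.88200944e+01  2.04860246e+01] [-0.34792676 -0.21247851 -1.17345224] 44.625 0.021632824469144853
```

View pics/scene15.png

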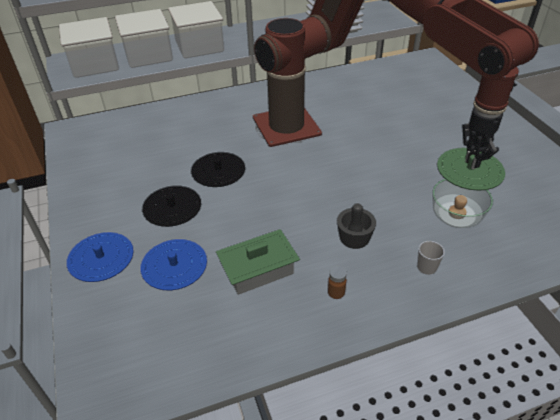

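View pics/wrist15.png

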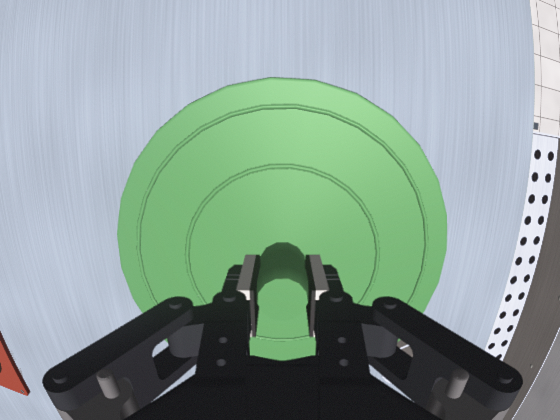

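Emit:
{"op": "apply_moves", "data": {
  "increments": [
    [0, 0, 0.7, 0, 0, 0],
    [0, 0, 2, 0, 0, 0],
    [0, 0, 4, 0, 0, 0],
    [0, 0, 6, 0, 0, 0],
    [0, 0, 7.8, 0, 0, 0],
    [0, 0, 9, 0, 0, 0],
    [0, 0, 9.6, 0, 0, 0],
    [0, 0, 9.9, 0, 0, 0],
    [0, 0, 10, 0, 0, 0],
    [0, 0, 10, 0, 0, 0]
  ]
}}

```text
clock: 45.88
ee_pos: [0.6282, 0.3187, 0.108]
tcp_rot: [179.9, -0.0, 90.0]
wrist_force: [0.2, -0.2, -1.6]
width: 0.0217
```

Emit:
{"op": "apply_moves", "data": {
  "increments": [
    [0, 0, 0.1, 0, 0, 0],
    [0, 0, 0.1, 0, 0, 0]
  ]
}}

```text
clock: 46.12
ee_pos: [0.6279, 0.3187, 0.1065]
tcp_rot: [180.0, -0.0, 90.0]
wrist_force: [0.2, 0.0, -0.4]
width: 0.0217
```

```bash
python3 - <<'E'
from bench import arm
import cv2,numpy as np
d=arm.get_image("scene"); cv2.imwrite(f"pics/scene16.png",cv2.resize(d["pixels"][130:260,400:540,::-1],None,fx=4,fy=4,interpolation=cv2.INTER_CUBIC))
s=arm.observe();print(s["ee_pos"],s["tcp_rot"],s["wrist_force"],s["clock"],s["width"])
E
```

```text
[0.62794313 0.31865324 0.10656265] [ 1.79975695e+02 -8.33041992e-03  9.00110392e+01] [ 0.66922567 -0.47975856 -0.10451289] 46.175 0.02164577294150137
```

View pics/scene16.png

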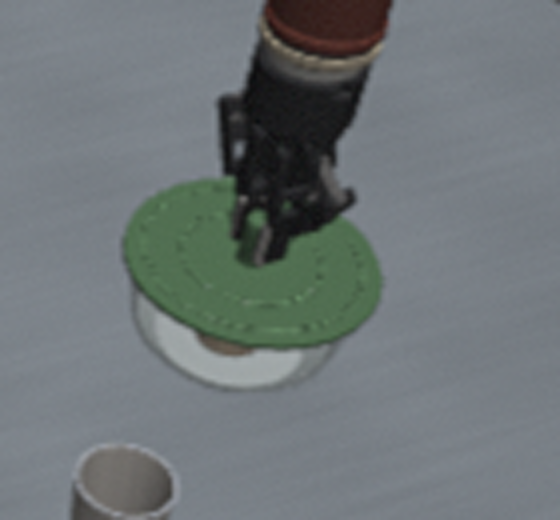

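Touching. A hair lower, then release and retreat.

Emit:
{"op": "apply_moves", "data": {
  "increments": [
    [0, 0, 0.1, 0, 0, 0],
    [0, 0, 0.1, 0, 0, 0]
  ]
}}

```text
clock: 46.42
ee_pos: [0.628, 0.3187, 0.1065]
tcp_rot: [180.0, -0.0, 90.0]
wrist_force: [-3.5, -1.5, 5.6]
width: 0.0217
```

Emit:
{"op": "apply_moves", "data": {
  "increments": [
    [0, 0, 0, 0, 0, 0],
    [0, 0, 0, 0, 0, 0],
    [0, 0, 0, 0, 0, 0],
    [0, 0, 0, 0, 0, 0],
    [0, 0, 0, 0, 0, 0]
  ],
  "gripper": 60
}}

```text
clock: 47.05
ee_pos: [0.6278, 0.3186, 0.1052]
tcp_rot: [-180.0, 0.0, 90.0]
wrist_force: [-0.2, -0.1, 0.2]
width: 0.0512
```

Emit:
{"op": "apply_moves", "data": {
  "increments": [
    [0, 0, -1, 0, 0, 0],
    [0, 0, -3, 0, 0, 0],
    [0, 0, -6, 0, 0, 0],
    [0, 0, -9, 0, 0, 0],
    [0, 0, -11.5, 0, 0, 0],
    [0, 0, -12, 0, 0, 0],
    [0, 0, -12, 0, 0, 0]
  ]
}}

```text
clock: 47.92
ee_pos: [0.6279, 0.3187, 0.226]
tcp_rot: [179.9, -0.0, 90.0]
wrist_force: [-1.4, 0.3, -0.3]
width: 0.0509
```

```bash
python3 - <<'E'
from bench import arm
import cv2,numpy as np
d=arm.get_image("wrist"); cv2.imwrite(f"pics/wrist17.png",d["pixels"][:,:,::-1]); np.savez("wrist17.npz",**d)
s=arm.observe();print(s["ee_pos"],s["tcp_rot"],s["wrist_force"],s["clock"],s["width"])
from h import *
im=d["pixels"];hsv=cv2.cvtColor(im,cv2.COLOR_RGB2HSV)
g=cv2.inRange(hsv,(50,50,40),(75,255,255))
for c in cv2.findContours(g,0,1)[0]:
    if cv2.contourArea(c)<2000: continue
    for z in (.084,):
        P=np.array([fplane(d,u,v,z)[:2] for u,v in c[:,0]]); print(z,cv2.boundingRect(c),cv2.minEnclosingCircle((P*1000).astype(np.float32)))
E
```

```text
[0.62743946 0.31847774 0.2247003 ] [-1.79952897e+02  1.67794397e-02  9.00098050e+01] [-0.69030779 -0.41946466 -0.31102819] 47.975 0.05121392900671381
0.084 (180, 96, 205, 199) ((625.9500122070312, 319.6000061035156), 91.0374755859375)
```

View pics/wrist17.png

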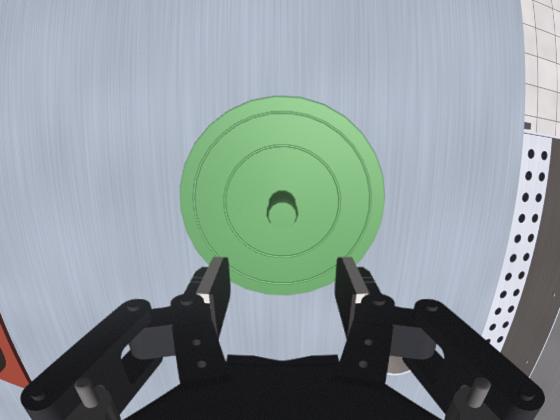

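Lid centre measures (0.626, 0.320) against bowl (0.627, 0.318) from the same camera. Final overall check from the fixed cameras.

```bash
python3 - <<'E'
from bench import arm
import cv2,numpy as np
for n in ("scene","top"):
    d=arm.get_image(n); np.savez(n+"18.npz",**d); cv2.imwrite(f"pics/{n}18.png",d["pixels"][:,:,::-1])
from h import *
s=load("scene18");b=load("scene0");
cv2.imwrite("pics/s18z.png",cv2.resize(s["pixels"][150:310,200:510,::-1],None,fx=2.5,fy=2.5,interpolation=cv2.INTER_CUBIC))
diff=np.abs(s["pixels"].astype(int)-b["pixels"]).max(2)
print("jar diff",np.percentile(diff[265:300,325:350],95),"cup diff",np.percentile(diff[240:275,415:445],95))
hsv=cv2.cvtColor(s["pixels"],cv2.COLOR_RGB2HSV);g=cv2.inRange(hsv,(50,60,40),(75,255,255))
for c in cv2.findContours(g,0,1)[0]:
    if cv2.contourArea(c)<500: continue
    z=.071 if c[:,0,0].mean()<350 else .084
    P=np.array([toplane(s,u,v,z)[:2] for u,v in c[:,0]],np.float32)*1000;print(z,cv2.minAreaRect(P),cv2.minEnclosingCircle(P))
E
```

```text
jar diff 6.0 cup diff 6.0
0.071 ((631.2078247070312, -312.31060791015625), (122.93367767333984, 188.1503448486328), 5.002834320068359) ((632.3209228515625, -312.0138244628906), 109.89805603027344)
0.084 ((631.350341796875, 316.1904602050781), (177.53846740722656, 177.9158477783203), 69.12560272216797) ((632.3123779296875, 315.5362243652344), 90.52762603759766)
```

View pics/s18z.png

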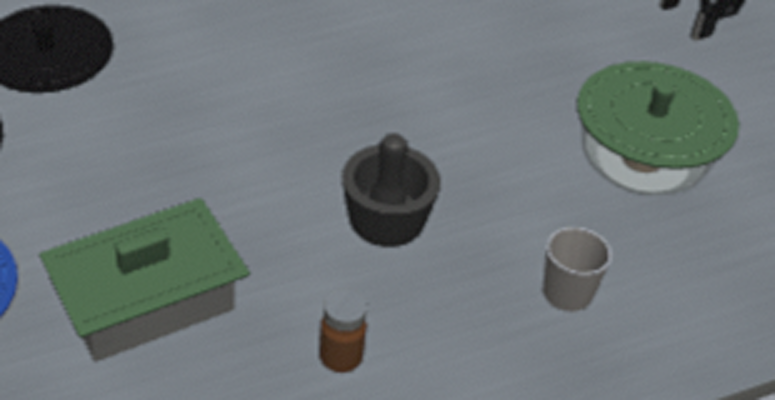

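```bash
python3 -c "
from bench import arm
print(arm.finish_job())"
```

```text
the job is handed in; nothing more can be done
None
```

I made up all three kits and handed the job in at about 48 s of the 136 s allowed. No verdict came back, so the figures below are my own measurements.

- **Pestle:** it stands thick end down in the mortar.
- **Tamper:** it stands upright in the middle of the glass bowl. I judged the centring by eye in the wrist picture, where it looked to be within a few millimetres.
- **Mill:** it stands upright in the steel pan, about 2 mm from the middle by the wrist camera.
- **Lids:** both lie flat and cover the whole mouth. By the wrist camera each is about 2 mm from centred, and the rectangular lid is within 0.2° of square.
- **Jar and cup:** they look unchanged from the start image. I touched none of the black or blue look-alikes, and the arm ended clear of everything.

The scene camera put the two lids about 3 mm from centre where the wrist camera gave about 2 mm. Part of that is the 2–5 mm by which the cameras differ on absolute position, and all readings are well inside the limits. No check failed.

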